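# Put the jar mill into third gear

### The job

The roller mill on the desk is shifted with a gear lever in an H-shaped gate; the lever stands somewhere in the left-hand lane. Without gripping the lever, push it gently with the fingertips: to the neutral cross-channel, across to the right-hand lane, and then straight forward, away from the robot, fully home into third (the far end of the right lane), never letting it slip back into fourth (the near end of the right lane). Leave it standing there and do not disturb the bottle, jar, weight and loupe around the mill.

Things in the scene. Friction and masses are not known exactly. Their poses are not given: they have to be found in the camera images.
- mill: Fixed grey jar mill, 150 mm deep, 290 mm wide. Origin on the desk under the lever's pivot, at the centre of the selector housing (150 x 150 mm, top at 92 mm). x forward (away from the robot at yaw 0; yaw within 0.3 rad), y left, z up. On the right (y -75 to -215 mm) a roller bed with a small jar fixed on it, top at 89 mm.
- gate (a point): Centre of the H-shaped gate, on the light metal top plate 92 mm above the mill's origin, same axes as the mill. Left lane at y +18 mm, right lane at y -18 mm, each 58 mm long along x, joined by the neutral channel, 18 mm wide along y at x 0. Metal tongues 20 mm wide, rounded, part the lanes before and behind it. First = far left, second = near left, third = far right, fourth = near right.
- knob (a point): Centre of the black pear-shaped gear knob, 36 mm across at this height, from 23 mm below to 21 mm above this point; below it a collar 18 mm and the stem 10 mm in diameter. With a = gear_across, b = gear_along it lies in the mill's frame at x = 145 sin b, y = -145 sin a cos b, z = 20 + 145 cos a cos b mm. It stays where it is left (dry friction); about 2 to 4 N push it.
- gear_knob: The lever (knob, collar and stem in one); origin at its pivot, 20 mm above the mill's origin, z along the stem. It cannot be lifted. Push it, do not grip it: the fingers may press on it with at most 35 N in all.
- gear_across (a joint): Sideways tilt of the lever, rad: positive to the right (mill's -y), limits -0.28 and +0.28. About -0.21 to -0.28 in the left lane, +0.21 to +0.28 in the right lane; in between, gear_along must be within about 0.06 of 0 (the rounded tongues guide the lever in from about 0.1). Starts between -0.27 and -0.23.
- gear_along (a joint): Forward tilt of the lever, rad: positive forward (mill's +x), 0 in neutral, hard stops at -0.30 and +0.30. Third gear is fully home at +0.30 with the lever in the right lane. Starts anywhere from -0.27 to +0.27.
- dropper_bottle: Loose amber dropper bottle with rubber bulb, 33 mm wide, 100 mm tall, left of the mill; origin at the centre of its underside. Leave it.
- pigment_jar1: Loose small glass jar with black lid, 36 mm wide, 48 mm tall, in front of the mill's left corner; origin at the centre of its underside. Leave it.
- brass_weight0: Loose brass weight, 22 mm wide, 26 mm tall, in front of the mill; origin at the centre of its underside. Leave it.
- loupe: Loose black stand loupe, 37 mm wide, 29 mm tall, behind the mill; origin at the centre of its underside. Leave it.
Things that resemble listed ones, but are neither listed nor needed, are in the scene too. What is meant by the dropper_bottle is not green, and is the larger of those in its own colour.

How it is judged:
By the outcome, as a careful person would: the job done as asked, in the order asked, and still so for the second after the job is handed in, with the robot touching nothing.
It also fails if it takes over 51 s, if anything falls off the work surface, if the arm or the gripper's body presses on something with over 40 N, if the wrist force passes 120 N, or if a joint passes its speed limit or range.

### The arm

A 6-joint arm with a two-finger parallel gripper is mounted at the origin on a cart in front of the work surface, level with it; the furniture and walls round the work are solid. World frame = base frame: x ahead of the robot, y to its left, z up, the work surface at z = 0. Lengths are in m, angles in rad, forces in N, time in s.
With the tool pointing down it reaches from about 0.35 to 0.775 m from the base axis. Payload 7.3 kg.
Tool frame: the origin (TCP) lies at the very end of the fingers, on their centre line; the grasp point (between the pads) lies 19 mm behind it; z points along the fingers, y is the line along which they close (so a half turn about z gives the same grasp; the last joint's range is limited). The gripper opens to 92 mm and grips with 3 to 60 N. Pads are 19 mm wide; open, the fingers measure 130 mm over their backs; the gripper's body (75 mm by 190 mm) begins 47 mm behind the grasp point.
Start: joints at [0.965, 0.342, 1.524, -0, 1.275, -0.146], TCP at [0.233, 0.471, 0.227] pointing down, gripper open.
Joint ranges: [-2.53, 2.53], [-0.77, 2.02], [0.04, 2.7], [-1, 4.14], [0.28, 2.66], [-3.11, 3.11]. Speed limits (rad/s): [2.57, 2.57, 3.14, 3.14, 3.14, 3.14].

### API

Orientations are given as [roll, pitch, yaw] about the fixed x, y, z axes, in that order (R = Rz(yaw) Ry(pitch) Rx(roll)).
In Python, from cell import observe, read_camera, get_calibration, hand_in, search_frame gives the robot as it stands.
- The arm moves only by the tool step_arm, never from a script. Its argument "commands" is a list of rows, each an object with "translation": the shift along the tool's x, y, z in mm, a list of three; "roll": the turn about the tool's z in rad. In form: [{"translation": [x, y, z], "roll": roll}, ...]. A call has 1 to 20 rows; each row shifts and turns the commanded pose from where the row before left it, along the tool's axes as they then stand; what a row does not reach is not made up. A row lasts 1/12 s, in which the tool goes at most 41.7 mm and 7.16 degrees, less where a joint would pass 70% of its speed; a pose out of reach is approached as far as the arm can. A call is refused whole if a number of a shift passes 41.7 or a number of a turn 0.125, either way. A call with a gripper value outside its range is refused whole. "fingers" is the opening, from 0 (shut) to 1 (fully open), set as the call begins (left out, the last holds). The fingers move at their own pace and stop on an object; "grip_force" is the grip in N (left out, the last holds). Time passes only in rows, so rows that do not move let the fingers close. It gives the time, the measured TCP pose, the force, the opening and the grip force at its end, in the units of the state.
- observe(): the state, without advancing time (a new reading comes with each control period).
- read_camera(name): name is "side" or "top"; returns the picture (480x640x3 uint8, red, green, blue); there is no depth.
- get_calibration(name): a dict with "camera_matrix" (3x3 intrinsics, pixels), "dist_coeffs" ([k1, k2, p1, p2, k3] as OpenCV has them; the pictures are not rectified), "world_from_camera" (4x4, takes a point from camera to world coordinates). Camera axes: x right, y up, looking along -z (the intrinsics and any distortion apply to the point x, -y, -z); pixel columns grow to the right and rows downward; lengths in m; the calibration is good to about 2 mm. A picture is of the moment at which its call begins. get_calibration takes no time and is no camera call.
- hand_in(): hands the job in; it is judged then, once.
Trained networks look in the newest picture that a camera, given by its name, has taken for a name from the list of things; names that differ only in an ending like _2 or _b are one class to them, and where a whole thing is asked for, a point or a joint stands for the part that bears it (a point fixed in the world has none). Each returns a list of dicts, best first, with "confidence" (0 to 1); they miss things now and then, are a little off and sometimes report something else, mostly with a low value. They report only what shows in the picture. A call takes as long as a camera call. They do not tell look-alikes from the thing itself.
- search_frame(camera, name): "at" ([x, y, z] in m, in world coordinates, good to about 4 mm: the middle of the surface that is visible of it).
The state is a dict: "time": time; "qpos": joint angles; "qvel": joint speeds; "joint_efforts": joint torques, N m; "tool_pos": TCP position; "tool_rot": TCP orientation; "contact_force": force on the tool from outside, world axes, zero at the start; "torque": the same for the moment, N m; "opening": finger opening in m; "grip_force": force on a finger pad.
Only numpy, scipy, OpenCV 4.12 (cv2) and the standard library are available. Lean on these libraries where they do the work, as an engineer would, in place of code of your own. Each camera call takes 0.05 s, during which the arm holds its last target. There are 200 camera calls.

## Working session

There is one attempt and no reset: what is moved stays moved. The work goes in short steps, Python scripts to look and compute and a tool call to move; the robot and the scene stay as the last step left them, time stands still between calls to the robot, and variables do not carry over. Pictures are saved under pics/ and viewed, at most 12 in all, crops included, and the job is handed in when it is done.

Besides the shell and the picture viewer there is one more tool, called as name([rows], argument=value, ...), one row to a line, values as JSON. step_arm: Moves the arm, as the interface text tells. Its arguments: {"type":"object","properties":{"commands":{"type":"array"},"fingers":{"type":"number"},"grip_force":{"type":"number"}},"required":["commands"]}

```bash
mkdir -p pics
python3 - <<'E'
from cell import *
import cv2,numpy as np
s=observe();print(s['time'],s['tool_pos'],s['tool_rot'],s['opening'])
for c in('side','top'):
    im=read_camera(c);cv2.imwrite(f'pics/{c}0.png',im[:,:,::-1])
    k=get_calibration(c);print(c,np.round(k['camera_matrix'],1).tolist(),k['dist_coeffs'],np.round(k['world_from_camera'],3).tolist())
    for n in('knob','gear_knob','mill','gate','dropper_bottle','pigment_jar1','brass_weight0','loupe'):
        try: print(n,[(np.round(d['at'],3).tolist(),round(d['confidence'],2)) for d in search_frame(c,n)][:3])
        except Exception as e: print(n,e)
print(observe()['time'])
E
```

```text
0.0 [0.23273015 0.47014929 0.22604475] [-3.14008178e+00 -2.25276906e-04  2.68179849e+00] 0.09157065239417728
side [[625.1, 0.0, 317.2], [0.0, 625.1, 227.4], [0.0, 0.0, 1.0]] [-0.22494229  0.          0.          0.          0.        ] [[-0.997, -0.06, 0.049, 0.571], [0.073, -0.536, 0.841, 0.746], [-0.024, 0.842, 0.539, 0.597], [0.0, 0.0, 0.0, 1.0]]
knob [([0.513, -0.037, 0.159], 0.55)]
gear_knob [([0.516, -0.044, 0.159], 0.88), ([0.51, -0.035, 0.089], 0.32)]
mill [([0.511, -0.035, 0.09], 0.69), ([0.401, -0.107, 0.013], 0.49)]
gate [([0.509, -0.037, 0.09], 0.91)]
dropper_bottle [([0.482, 0.046, 0.048], 0.98), ([0.576, 0.05, 0.034], 0.76), ([0.51, 0.125, 0.046], 0.73)]
pigment_jar1 [([0.411, 0.017, 0.033], 0.63)]
brass_weight0 [([0.4, -0.108, 0.013], 0.75)]
loupe [([0.625, -0.055, 0.025], 0.96)]
top [[513.2, 0.0, 313.7], [0.0, 513.2, 238.8], [0.0, 0.0, 1.0]] [0.02773558 0.         0.         0.         0.        ] [[-0.131, 0.967, -0.218, 0.351], [-0.991, -0.127, 0.035, 0.042], [0.006, 0.22, 0.975, 0.944], [0.0, 0.0, 0.0, 1.0]]
knob [([0.491, -0.144, 0.088], 0.56), ([0.506, -0.05, 0.175], 0.55)]
gear_knob [([0.503, -0.045, 0.172], 0.76)]
mill [([0.494, -0.14, 0.088], 0.87)]
gate []
dropper_bottle [([0.485, 0.038, 0.048], 0.71), ([0.5, 0.103, 0.054], 0.69), ([0.573, 0.046, 0.045], 0.5)]
pigment_jar1 [([0.404, 0.006, 0.049], 0.93)]
brass_weight0 [([0.397, -0.112, 0.022], 0.63)]
loupe [([0.62, -0.061, 0.023], 0.69)]
0.9
```

View pics/top0.png

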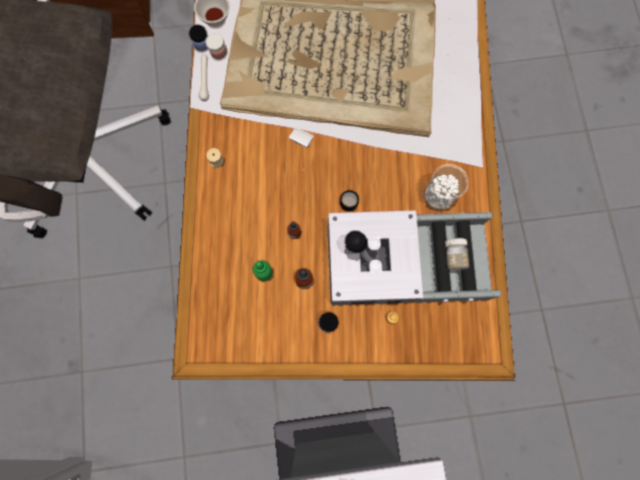

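View pics/side0.png

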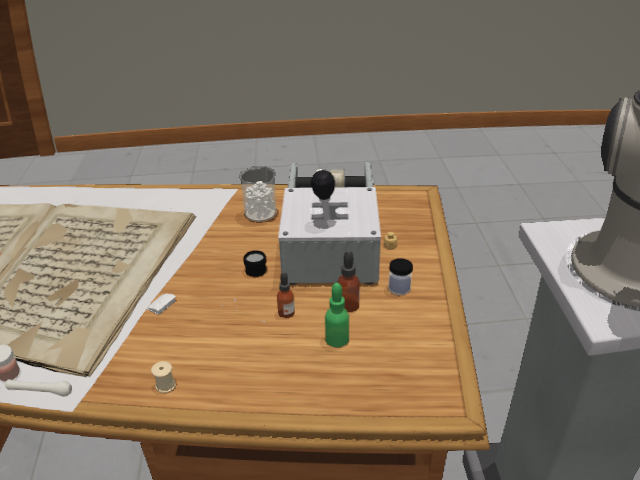

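The top view shows the knob at about (356,241), the gate at about (375,255) and the plate spanning (330..421, 212..300). In the side view the knob is at (323,185). Next I'll zoom in and find the plate screws.

```bash
cat > h.py <<'E'
from cell import *
import cv2,numpy as np
def ray(c,uv):
    k=get_calibration(c);T=np.array(k['world_from_camera'])
    p=cv2.undistortPoints(np.array([[uv]],float),np.array(k['camera_matrix']),np.array(k['dist_coeffs']))[0,0]
    return T[:3,3],T[:3,:3]@np.array([p[0],-p[1],-1])
def atz(c,uv,z):
    o,d=ray(c,uv);return o+d*(z-o[2])/d[2]
def proj(c,P):
    k=get_calibration(c);T=np.linalg.inv(np.array(k['world_from_camera']));F=np.diag([1,-1,-1.])
    return cv2.projectPoints(np.atleast_2d(P).astype(float),cv2.Rodrigues(F@T[:3,:3])[0],F@T[:3,3],np.array(k['camera_matrix']),np.array(k['dist_coeffs']))[0][:,0]
E
python3 - <<'E'
import cv2
a=cv2.imread('pics/top0.png')[200:310,320:430]; b=cv2.imread('pics/side0.png')[160:290,270:390]
f=lambda x,s:cv2.resize(x,None,fx=s,fy=s,interpolation=cv2.INTER_CUBIC)
cv2.imwrite('pics/ct.png',f(a,5));cv2.imwrite('pics/cs.png',f(b,4.5))
E
```

```text
(no output)
```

View pics/ct.png

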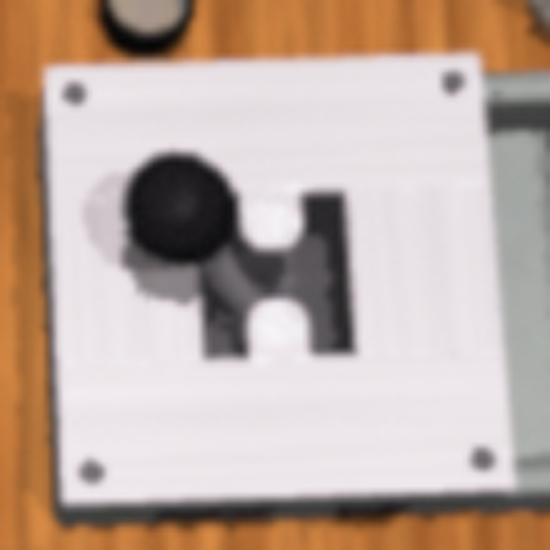

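View pics/cs.png

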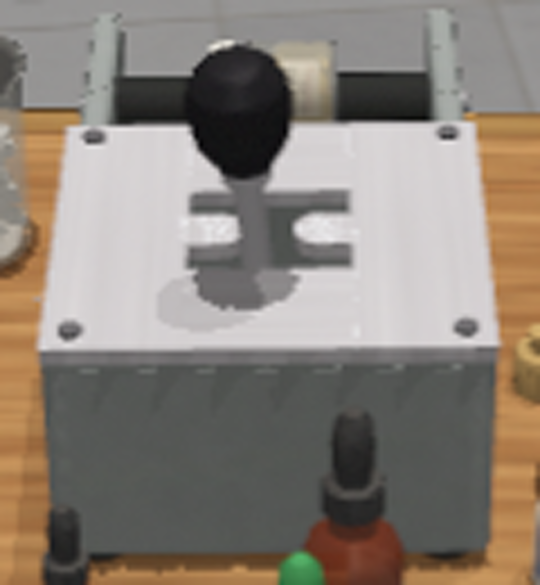

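Run:
```python
from h import *
from scipy.optimize import least_squares
T=[(320+(u-2)/5,200+(v-2)/5) for u,v in[(75,93),(453,82),(483,459),(91,471)]]   # FL FR NR NL
S=[(270+(u-2)/4.5,160+(v-2)/4.5) for u,v in[(69,329),(94,135),(447,132),(466,326)]]
kt=(320+179/5,200+205/5);ks=(270+237.5/4.5,160+101/4.5)
R=lambda y:np.array([[np.cos(y),-np.sin(y)],[np.sin(y),np.cos(y)]])
for c,Q in(('top',T),('side',S)):
    P=np.array([atz(c,q,.092) for q in Q]);m=P.mean(0);d=(P[0]+P[1]-P[2]-P[3]);print(c,m.round(4),'yaw',np.arctan2(d[1],d[0]).round(4),'sides',np.linalg.norm(P-np.roll(P,-1,0),axis=1).round(4))
def pts(p):
    x,y,w,h=p[:4];c=np.array([(h,h),(h,-h),(-h,-h),(-h,h)])@R(w).T+[x,y]
    a,b=p[4:];k=np.array([.145*np.sin(b),-.145*np.sin(a)*np.cos(b)]);k=R(w)@k+[x,y]
    return np.vstack([np.c_[c,[.092]*4],[*k,.02+.145*np.cos(a)*np.cos(b)]])
def r(p):
    q=pts(p);return np.r_[(proj('top',q)-np.array(T+[kt])).ravel(),(proj('side',q)-np.array(S+[ks])).ravel()]
s=least_squares(r,[.51,-.04,0,.065,-.25,0]);print(s.x.round(4),s.fun.round(1),pts(s.x)[4].round(4))
```

```text
top [ 0.5012 -0.0873  0.092 ] yaw -0.0981 sides [0.13   0.1299 0.1304 0.13  ]
side [ 0.5023 -0.0904  0.092 ] yaw -0.0972 sides [0.1308 0.13   0.1306 0.1305]
[ 0.5019 -0.088  -0.0987  0.065  -0.2572  0.0589] [ 0.4 -0.4  0.4 -0.5  0.2 -0.5  0.4 -0.4  0.7 -0.2  0.5  0.7  0.3  0.8
  0.5  0.8  0.3  0.8  0.2  1. ] [ 0.514  -0.0522  0.16  ]
```

step_arm([
  {"translation": [0,0,0],"roll": 0.121},
  {"translation": [0,0,0],"roll": 0.121},
  {"translation": [0,0,0],"roll": 0.121},
  {"translation": [0,0,0],"roll": 0.121},
  {"translation": [0,0,0],"roll": 0.121},
  {"translation": [0,0,0],"roll": 0.121},
  {"translation": [0,0,0],"roll": 0.121},
  {"translation": [0,0,0],"roll": 0.121},
  {"translation": [0,0,0],"roll": 0.121},
  {"translation": [0,0,0],"roll": 0.121},
  {"translation": [-20,15,0],"roll": 0},
  {"translation": [-20,15,0],"roll": 0},
  {"translation": [-20,15,0],"roll": 0},
  {"translation": [-20,15,0],"roll": 0},
  {"translation": [-20,15,0],"roll": 0},
  {"translation": [-20,15,0],"roll": 0},
  {"translation": [-20,15,0],"roll": 0},
  {"translation": [-20,15,0],"roll": 0},
  {"translation": [0,0,0],"roll": 0},
  {"translation": [0,0,0],"roll": 0},
], fingers=0)

```text
time: 2.57
tool_pos: [0.3371, 0.2988, 0.2269]
tool_rot: [3.141, -0.0, 1.469]
contact_force: [-0.7, -0.3, -0.3]
opening: 0.0003
grip_force: 0.0
```

step_arm([
  {"translation": [-21,16.5,0],"roll": 0},
  {"translation": [-21,16.5,0],"roll": 0},
  {"translation": [-21,16.5,0],"roll": 0},
  {"translation": [-21,16.5,0],"roll": 0},
  {"translation": [-21,16.5,0],"roll": 0},
  {"translation": [-21,16.5,0],"roll": 0},
  {"translation": [-21,16.5,0],"roll": 0},
  {"translation": [-21,16.5,0],"roll": 0},
  {"translation": [-21,16.5,0],"roll": 0},
  {"translation": [-21,16.5,0],"roll": 0},
  {"translation": [-21,16.5,0],"roll": 0},
  {"translation": [-21,16.5,0],"roll": 0},
  {"translation": [-21,16.5,0],"roll": 0},
  {"translation": [-21,16.5,0],"roll": 0},
  {"translation": [-21,16.5,0],"roll": 0},
  {"translation": [-18,16.5,0],"roll": 0},
  {"translation": [0,0,0],"roll": 0},
  {"translation": [0,0,0],"roll": 0},
])

```text
time: 4.07
tool_pos: [0.5668, -0.0577, 0.2261]
tool_rot: [-3.141, -0.001, 1.471]
contact_force: [-0.3, -0.1, -0.3]
opening: 0.0005
grip_force: 0.0
```

```bash
cat >> h.py <<'E'
def mill():
    s=observe();d=np.array(s['tool_pos'])-[.502,-.089,0];c,n=np.cos(-.0985),np.sin(-.0985)
    print('t',s['time'],'X %.1f Y %.1f z %.1f'%tuple(1e3*np.array([c*d[0]+n*d[1],-n*d[0]+c*d[1],d[2]])),'yaw',round(s['tool_rot'][2],3),'F',np.round(s['contact_force'],1))
def snap(c,f,box=(270,110,400,240)):
    x0,y0,x1,y1=box;cv2.imwrite('pics/'+f,cv2.resize(read_camera(c)[y0:y1,x0:x1,::-1],None,fx=4,fy=4,interpolation=cv2.INTER_CUBIC))
E
python3 -c "
from h import *
mill()"
```

```text
t 4.0667 X 61.4 Y 37.6 z 226.1 yaw 1.471 F [-0.3 -0.1 -0.3]
```

step_arm([
  {"translation": [0,0,20],"roll": 0},
  {"translation": [0,0,20],"roll": 0},
  {"translation": [0,0,20],"roll": 0},
  {"translation": [0,0,19],"roll": 0},
  {"translation": [0,0,0],"roll": 0},
  {"translation": [0,-3,0],"roll": 0},
  {"translation": [0,-3,0],"roll": 0},
  {"translation": [0,-3,0],"roll": 0},
  {"translation": [0,-3,0],"roll": 0},
  {"translation": [0,-3,0],"roll": 0},
  {"translation": [0,-3,0],"roll": 0},
  {"translation": [0,-3,0],"roll": 0},
  {"translation": [0,-2,0],"roll": 0},
  {"translation": [0,0,0],"roll": 0},
  {"translation": [0,0,0],"roll": 0},
])

```text
time: 5.32
tool_pos: [0.5439, -0.0559, 0.1481]
tool_rot: [3.14, 0.0, 1.472]
contact_force: [3.0, -0.5, 1.8]
opening: 0.0003
grip_force: 1.1
```

```bash
python3 -c "
from h import *
mill();snap('side','s1.png')"
```

```text
t 5.3167 X 38.4 Y 37.1 z 148.1 yaw 1.472 F [ 3.  -0.5  1.8]
```

View pics/s1.png

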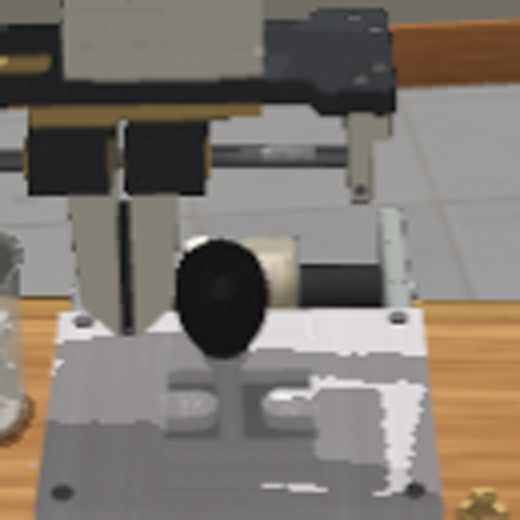

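The fingers, tapered at the tips, touch the knob's far side. The knob's centre is at crop (222,296), and the stem stands over the channel between the tongues.

```bash
cat >> h.py <<'E'
def kp(a,b,w=-.0985,m=(.502,-.0885)):
    X,Y=.145*np.sin(b),-.145*np.sin(a)*np.cos(b);c,n=np.cos(w),np.sin(w)
    return np.array([m[0]+c*X-n*Y,m[1]+n*X+c*Y,.02+.145*np.cos(a)*np.cos(b)])
E
python3 -c "
from h import *
for a in (-.27,-.24):
  for b in (-.02,0,.02,.04): print(a,b,((proj('side',kp(a,b))[0]-[270,110])*4+1.5).round(0))"
```

```text
-0.27 -0.02 [245. 297.]
-0.27 0 [237. 297.]
-0.27 0.02 [229. 298.]
-0.27 0.04 [221. 298.]
-0.24 -0.02 [245. 289.]
-0.24 0 [237. 289.]
-0.24 0.02 [229. 289.]
-0.24 0.04 [221. 290.]
```

step_arm([
  {"translation": [0,-2,0],"roll": 0},
  {"translation": [0,-2,0],"roll": 0},
  {"translation": [0,-1,0],"roll": 0},
  {"translation": [0,0,0],"roll": 0},
  {"translation": [0,0,0],"roll": 0},
])

```text
time: 5.78
tool_pos: [0.5383, -0.0553, 0.1476]
tool_rot: [-3.141, -0.0, 1.472]
contact_force: [1.2, -0.2, 2.1]
opening: 0.0004
grip_force: 1.0
```

```bash
python3 -c "
from h import *
mill();snap('side','s2.png')"
```

```text
t 5.7833 X 32.8 Y 37.1 z 147.6 yaw 1.472 F [ 1.2 -0.2  2.1]
```

View pics/s2.png

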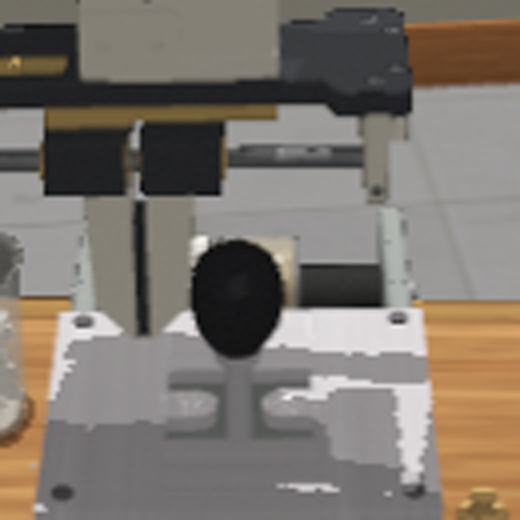

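The knob is now at crop (237,298), so b is about 0 (neutral). Next I move around to its left side.

step_arm([
  {"translation": [0,8,0],"roll": 0},
  {"translation": [0,6,0],"roll": 0},
  {"translation": [15,0,0],"roll": 0},
  {"translation": [15,0,0],"roll": 0},
  {"translation": [12,0,2],"roll": 0},
  {"translation": [0,-15,3],"roll": 0},
  {"translation": [0,-16,0],"roll": 0},
  {"translation": [0,-16,0],"roll": 0},
  {"translation": [0,0,0],"roll": 0},
  {"translation": [-6,0,0],"roll": 0},
  {"translation": [-4,0,0],"roll": 0},
  {"translation": [-3,0,0],"roll": 0},
  {"translation": [-3,0,0],"roll": 0},
  {"translation": [-3,0,0],"roll": 0},
  {"translation": [-3,0,0],"roll": 0},
  {"translation": [-3,0,0],"roll": 0},
  {"translation": [-3,0,0],"roll": 0},
  {"translation": [0,0,0],"roll": 0},
])

```text
time: 7.33
tool_pos: [0.507, -0.0386, 0.1427]
tool_rot: [-3.142, 0.0, 1.471]
contact_force: [0.6, 1.1, 1.0]
opening: 0.0005
grip_force: 1.1
```

```bash
python3 -c "
from h import *
mill()"
```

```text
t 7.3333 X 0.0 Y 50.6 z 142.7 yaw 1.471 F [0.6 1.1 1. ]
```

step_arm([
  {"translation": [-3,0,0],"roll": 0},
  {"translation": [-3,0,0],"roll": 0},
  {"translation": [-3,0,0],"roll": 0},
  {"translation": [-3,0,0],"roll": 0},
  {"translation": [-3,0,0],"roll": 0},
  {"translation": [-3,0,0],"roll": 0},
  {"translation": [-3,0,0],"roll": 0},
  {"translation": [-3,0,0],"roll": 0},
  {"translation": [-3,0,0],"roll": 0},
  {"translation": [-3,0,0],"roll": 0},
  {"translation": [-3,0,0],"roll": 0},
  {"translation": [-3,0,0],"roll": 0},
  {"translation": [-3,0,0],"roll": 0},
  {"translation": [0,0,0],"roll": 0},
])

```text
time: 8.5
tool_pos: [0.5031, -0.0775, 0.1427]
tool_rot: [3.142, 0.0, 1.471]
contact_force: [-0.3, 1.9, 1.1]
opening: 0.0003
grip_force: 0.8
```

```bash
python3 -c "
from h import *
mill();snap('side','s3.png')"
```

```text
t 8.5 X 0.0 Y 11.6 z 142.7 yaw 1.471 F [-0.3  1.9  1.1]
```

View pics/s3.png

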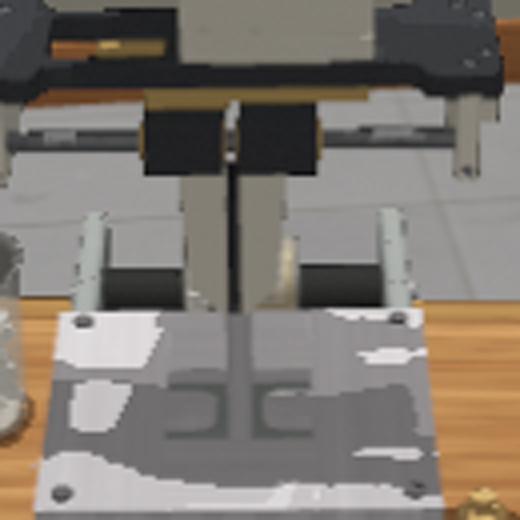

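The stem stands in the cross-channel at crop (240,400), with the fingers in front of the knob. I'll finish the push across.

step_arm([
  {"translation": [-3,0,0],"roll": 0},
  {"translation": [-3,0,0],"roll": 0},
  {"translation": [-3,0,0],"roll": 0},
  {"translation": [-3,0,0],"roll": 0},
  {"translation": [-3,0,0],"roll": 0},
  {"translation": [-2,0,0],"roll": 0},
  {"translation": [-2,0,0],"roll": 0},
  {"translation": [-1,0,0],"roll": 0},
  {"translation": [0,0,0],"roll": 0},
])

```text
time: 9.3
tool_pos: [0.5011, -0.097, 0.1426]
tool_rot: [-3.141, -0.0, 1.472]
contact_force: [-0.4, 1.6, -0.8]
opening: 0.0002
grip_force: 1.0
```

```bash
python3 -c "
from h import *
mill()"
```

```text
t 9.3 X -0.1 Y -8.0 z 142.6 yaw 1.472 F [-0.4  1.6 -0.8]
```

step_arm([
  {"translation": [10,0,0],"roll": 0},
  {"translation": [18,0,0],"roll": 0},
  {"translation": [0,-18,0],"roll": 0},
  {"translation": [0,-18,0],"roll": 0},
  {"translation": [0,-20,0],"roll": 0},
  {"translation": [-18,0,0],"roll": 0},
  {"translation": [-18,0,0],"roll": 0},
  {"translation": [-19,0,0],"roll": 0},
  {"translation": [0,0,0],"roll": 0},
  {"translation": [0,0,0],"roll": 0},
])

```text
time: 10.13
tool_pos: [0.4431, -0.1184, 0.143]
tool_rot: [3.141, 0.0, 1.47]
contact_force: [-0.3, 0.5, -0.4]
opening: 0.0004
grip_force: 0.0
```

```bash
python3 -c "
from h import *
mill();snap('side','s4.png')
for a in (.21,.25):
  for b in (-.02,0.02): print(a,b,((proj('side',kp(a,b))[0]-[270,110])*4+1.5).round(0))"
```

```text
t 10.1333 X -55.7 Y -35.0 z 143.0 yaw 1.47 F [-0.3  0.5 -0.4]
0.21 -0.02 [246. 207.]
0.21 0.02 [231. 207.]
0.25 -0.02 [246. 204.]
0.25 0.02 [231. 204.]
```

View pics/s4.png

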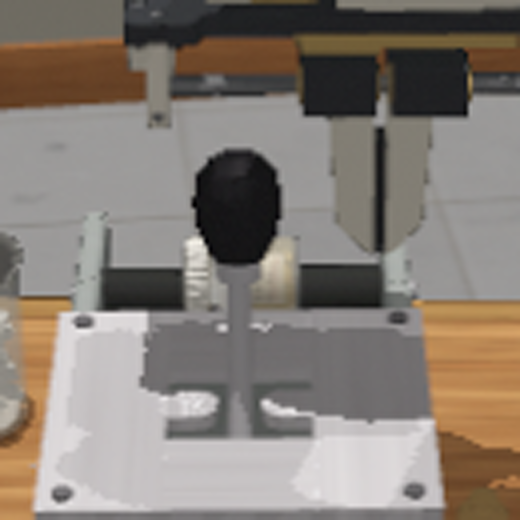

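The lever is in the right lane at neutral: the knob is at crop (238,205), giving a of about 0.25 and b of about 0. Next is the forward push.

step_arm([
  {"translation": [0,8,0],"roll": 0},
  {"translation": [0,5,0],"roll": 0},
  {"translation": [0,3,0],"roll": 0},
  {"translation": [0,3,0],"roll": 0},
  {"translation": [0,3,0],"roll": 0},
  {"translation": [0,3,0],"roll": 0},
  {"translation": [0,3,0],"roll": 0},
  {"translation": [0,3,0],"roll": 0},
  {"translation": [0,3,0],"roll": 0},
  {"translation": [0,3,0],"roll": 0},
  {"translation": [0,3,0],"roll": 0},
  {"translation": [0,3,0],"roll": 0},
  {"translation": [0,3,0],"roll": 0},
  {"translation": [0,3,0],"roll": 0},
  {"translation": [0,3,0],"roll": 0},
  {"translation": [0,3,0],"roll": 0},
  {"translation": [0,0,0],"roll": 0},
])

```text
time: 11.6
tool_pos: [0.4979, -0.1235, 0.1424]
tool_rot: [-3.141, -0.0, 1.472]
contact_force: [-1.2, 0.7, -1.2]
opening: 0.0008
grip_force: 0.8
```

```bash
python3 -c "
from h import *
mill()"
```

```text
t 11.6 X -0.7 Y -34.7 z 142.4 yaw 1.472 F [-1.2  0.7 -1.2]
```

step_arm([
  {"translation": [0,2,0],"roll": 0},
  {"translation": [0,2,0],"roll": 0},
  {"translation": [0,1,0],"roll": 0},
  {"translation": [0,1,0],"roll": 0},
  {"translation": [0,1,0],"roll": 0},
  {"translation": [0,0,0],"roll": 0},
  {"translation": [0,0,0],"roll": 0},
])

```text
time: 12.18
tool_pos: [0.5046, -0.1243, 0.1428]
tool_rot: [3.141, 0.0, 1.472]
contact_force: [-2.8, -0.0, -1.1]
opening: 0.0003
grip_force: 0.8
```

X is now about 6; I'll creep on in 1 mm steps until it meets the stop.

step_arm([
  {"translation": [0,1,0],"roll": 0},
  {"translation": [0,0,0],"roll": 0},
  {"translation": [0,1,0],"roll": 0},
  {"translation": [0,0,0],"roll": 0},
])

```text
time: 12.52
tool_pos: [0.5066, -0.1245, 0.1427]
tool_rot: [3.141, -0.0, 1.472]
contact_force: [-2.3, 0.3, -1.1]
opening: 0.0002
grip_force: 0.9
```

step_arm([
  {"translation": [0,1,0],"roll": 0},
  {"translation": [0,0,0],"roll": 0},
  {"translation": [0,0,0],"roll": 0},
])

```text
time: 12.77
tool_pos: [0.5075, -0.1246, 0.1427]
tool_rot: [3.142, -0.0, 1.472]
contact_force: [-2.3, 0.4, -0.5]
opening: 0.0006
grip_force: 1.0
```

step_arm([
  {"translation": [0,1,0],"roll": 0},
  {"translation": [0,0,0],"roll": 0},
  {"translation": [0,0,0],"roll": 0},
])

```text
time: 13.02
tool_pos: [0.5083, -0.1246, 0.1426]
tool_rot: [-3.141, -0.0, 1.472]
contact_force: [-2.8, 1.2, -1.5]
opening: 0.0005
grip_force: 1.5
```

step_arm([
  {"translation": [0,1,0],"roll": 0},
  {"translation": [0,0,0],"roll": 0},
  {"translation": [0,0,0],"roll": 0},
])

```text
time: 13.27
tool_pos: [0.5091, -0.1246, 0.1425]
tool_rot: [-3.141, -0.0, 1.472]
contact_force: [-4.9, 1.1, -1.7]
opening: -0.0
grip_force: 2.0
```

```bash
python3 -c "
from h import *
mill();snap('side','s5.png')
for b in (.24,.27,.3): print(b,((proj('side',kp(.25,b))[0]-[270,110])*4+1.5).round(0))"
```

```text
t 13.2667 X 10.6 Y -34.7 z 142.5 yaw 1.472 F [-4.9  1.1 -1.7]
0.24 [150. 215.]
0.27 [139. 218.]
0.3 [129. 221.]
```

View pics/s5.png

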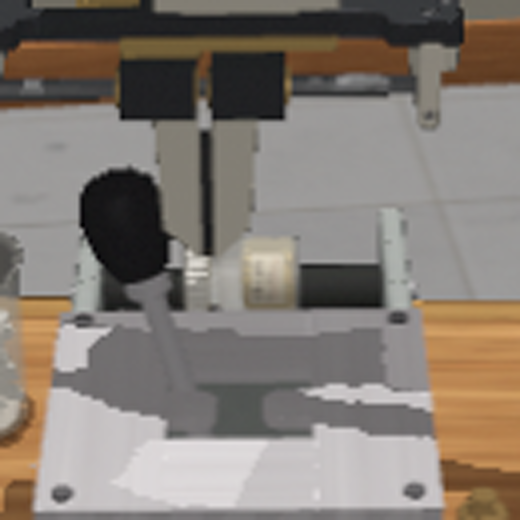

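The knob is at about crop (123,220), which fits b of about 0.3, and the force is rising. I'll seat it a little further.

step_arm([
  {"translation": [0,1,0],"roll": 0},
  {"translation": [0,0,0],"roll": 0},
  {"translation": [0,0,0],"roll": 0},
])

```text
time: 13.57
tool_pos: [0.51, -0.1247, 0.1425]
tool_rot: [-3.14, -0.0, 1.472]
contact_force: [-5.6, 1.7, -2.7]
opening: 0.0002
grip_force: 2.4
```

step_arm([
  {"translation": [0,1,0],"roll": 0},
  {"translation": [0,0,0],"roll": 0},
  {"translation": [0,0,0],"roll": 0},
])

```text
time: 13.82
tool_pos: [0.5107, -0.1247, 0.1423]
tool_rot: [-3.139, -0.001, 1.472]
contact_force: [-6.2, 0.1, -2.4]
opening: 0.0004
grip_force: 2.8
```

step_arm([
  {"translation": [0,1,0],"roll": 0},
  {"translation": [0,1,0],"roll": 0},
  {"translation": [0,0,0],"roll": 0},
  {"translation": [0,0,0],"roll": 0},
])

```text
time: 14.15
tool_pos: [0.5121, -0.1248, 0.1421]
tool_rot: [-3.138, -0.001, 1.472]
contact_force: [-7.0, 1.2, -3.3]
opening: 0.0006
grip_force: 3.6
```

```bash
python3 -c "
from h import *
mill();snap('side','s6.png')"
```

```text
t 14.15 X 13.6 Y -34.6 z 142.1 yaw 1.472 F [-7.   1.2 -3.3]
```

View pics/s6.png

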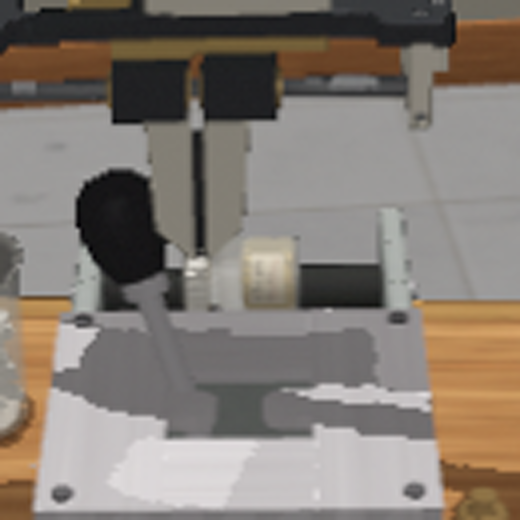

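The knob's left edge moved only 3 crop pixels (79 to 76) while the tool advanced 3 mm, so it's essentially on the stop. One firmer nudge, then I retreat and lift.

step_arm([
  {"translation": [0,1,0],"roll": 0},
  {"translation": [0,1,0],"roll": 0},
  {"translation": [0,1,0],"roll": 0},
  {"translation": [0,0,0],"roll": 0},
  {"translation": [0,0,0],"roll": 0},
  {"translation": [0,0,0],"roll": 0},
])

```text
time: 14.7
tool_pos: [0.5141, -0.1248, 0.1417]
tool_rot: [-3.136, -0.001, 1.472]
contact_force: [-9.8, 1.5, -3.1]
opening: 0.0003
grip_force: 4.8
```

step_arm([
  {"translation": [0,-3,0],"roll": 0},
  {"translation": [0,-3,0],"roll": 0},
  {"translation": [0,-6,0],"roll": 0},
  {"translation": [0,-10,0],"roll": 0},
  {"translation": [0,-15,0],"roll": 0},
  {"translation": [0,-15,0],"roll": 0},
  {"translation": [0,0,-20],"roll": 0},
  {"translation": [0,0,-20],"roll": 0},
  {"translation": [0,0,-20],"roll": 0},
  {"translation": [0,0,0],"roll": 0},
  {"translation": [0,0,0],"roll": 0},
])

```text
time: 15.62
tool_pos: [0.4662, -0.1209, 0.2043]
tool_rot: [3.136, 0.002, 1.472]
contact_force: [0.2, 0.9, -0.3]
opening: 0.0006
grip_force: 0.0
```

```bash
python3 -c "
from h import *
mill();snap('side','s7.png')"
```

```text
t 15.6167 X -32.5 Y -35.3 z 204.3 yaw 1.472 F [ 0.2  0.9 -0.3]
```

View pics/s7.png

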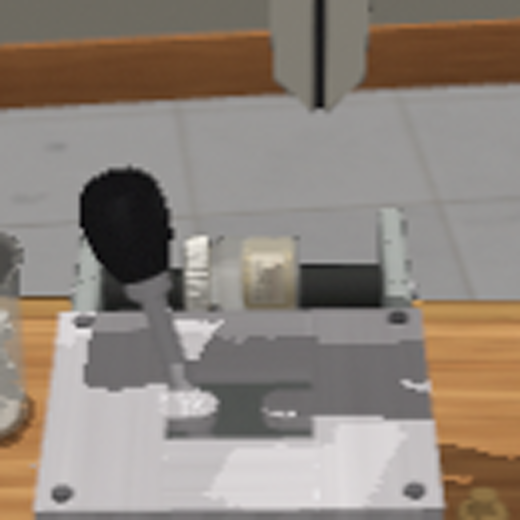

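The knob now stands free at about crop (125,218), where 129 is predicted for b = 0.30, so it is home in third. The tool is clear of it.

```bash
python3 -c "
from cell import *
print(hand_in())"
```

```text
the job is handed in; nothing more can be done
None
```

I pushed the lever through neutral and across to the right-hand lane, then forward to its stop in third. It is standing there on its own, and I've handed the job in after about 16 s on the robot's clock. The push forces I read stayed around 10 N or less. I saw no contact with the bottle, jar, weight or loupe, but I didn't take a final picture of all four.

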